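# Gauge three test tiles by pinching and slide the middle one into the stop

### The arm

A 6-joint arm with a two-finger parallel gripper is mounted at the origin on a cart in front of the work surface, level with it; the furniture and walls round the work are solid. World frame = base frame: x ahead of the robot, y to its left, z up, the work surface at z = 0. Lengths are in m, angles in rad, forces in N, time in s.
With the tool pointing down it reaches from about 0.325 to 0.875 m from the base axis. Payload 4.4 kg.
Tool frame: the origin (TCP) lies between the finger pads; the fingertips stand 22 mm ahead of it and the grasp point (between the pads) lies 3 mm ahead of it; z points along the fingers, y is the line along which they close (so a half turn about z gives the same grasp; the last joint's range is limited). The gripper opens to 85 mm and grips with 20 to 120 N. Pads are 22 mm wide; open, the fingers measure 114 mm over their backs; the gripper's body (76 mm by 85 mm) begins 54 mm behind the grasp point. The pads swing forward as they close: fully open they stand 13 mm farther back than shut.
Start: joints at [1.107, 0.207, 1.542, -0, 1.393, -0.15], TCP at [0.177, 0.547, 0.253] pointing down, gripper open.
Joint ranges: [-2.73, 2.73], [-0.86, 2.22], [0.23, 2.46], [-1.11, 4.25], [0.08, 2.63], [-2.82, 2.82]. Speed limits (rad/s): [2.79, 2.79, 3.14, 3.14, 3.14, 3.14].

### API

Orientations are given as a unit quaternion [w, x, y, z].
In Python, from plant import sensors, get_image, ctrl, search_frame, tip_of gives the robot as it stands.
- The arm moves only by the tool apply_moves, never from a script. Its argument "steps" is one flat list of numbers, 7 for each row, row after row: the turn, a rotation vector about the tool's x, y, z in degrees, then the shift along the tool's x, y, z in m, then the finger opening in m, from 0 to 0.0854. In form: [rx, ry, rz, dx, dy, dz, jaw, rx, ry, rz, dx, dy, dz, jaw, ...]. A call has 1 to 10 rows; each row shifts and turns the commanded pose from where the row before left it, along the tool's axes as they then stand; what a row does not reach is not made up. A row lasts 1/12 s, in which the tool goes at most 41.7 mm and 7.16 degrees, less where a joint would pass 70% of its speed; a pose out of reach is approached as far as the arm can. A call is refused whole if a number of a shift passes 0.0417 or a number of a turn 7.16, either way. A call with a gripper value outside its range is refused whole. The fingers move at their own pace and stop on an object; the grip force is fixed at half the most. Time passes only in rows, so rows that do not move let the fingers close. It gives the time, the measured TCP pose, the force, the opening and the grip force at its end, in the units of the state.
- sensors.get_state(): the state, without advancing time (a new reading comes with each control period).
- get_image(name): name is "scene" or "top" or "wrist"; returns a dict with "pixels" (384x512x3 uint8, red, green, blue), "z_map" (384x512 float32, m along the optical axis (not along the pixel's ray), 0 where there is no reading), "fx", "fy", "cx", "cy" (pixels), "pose" (4x4, takes a point from camera to world coordinates); the wrist camera has in their place "T_tool_cam" (4x4, takes a point from camera to tool coordinates, whose origin is the TCP and whose axes are the flange's). Camera axes: x right, y down, z forward; pixel columns grow to the right and rows downward; lengths in m; the calibration is good to about 2 mm. A picture is of the moment at which its call begins: read the wrist's pose just before it.
- ctrl.close_job(): hands the job in; it is judged then, once.
Trained networks look in the newest picture that a camera, given by its name, has taken for a name from the list of things; names that differ only in an ending like _2 or _b are one class to them, and where a whole thing is asked for, a point or a joint stands for the part that bears it (a point fixed in the world has none). Each returns a list of dicts, best first, with "p" (0 to 1); they miss things now and then, are a little off and sometimes report something else, mostly with a low value. They report only what shows in the picture. A call takes as long as a camera call.
- search_frame(camera, label): "bbox" ([left, top, right, bottom] in pixels, round what is visible of it).
- tip_of(camera, label): "location" ([column, row] in pixels: a listed point, or the origin of a listed thing).
The state is a dict: "time": time; "joints": joint angles; "joint_vel": joint speeds; "joint_efforts": joint torques, N m; "position": TCP position; "ee_rot": TCP orientation; "ft_force": force on the tool from outside, world axes, zero at the start; "wrist_torque": the same for the moment, N m; "width": finger opening in m; "finger_force": force on a finger pad.
Only numpy, scipy, OpenCV 4.12 (cv2) and the standard library are available. Lean on these libraries where they do the work, as an engineer would, in place of code of your own. Each camera call takes 0.05 s, during which the arm holds its last target. There are 200 camera calls.

### The job

Three plaster test tiles on the plywood board look alike but have walls of different thickness. Pinch the walls where they stand to gauge them by the finger opening, and find the one of middle thickness; then let go and push that tile along the board (never lifting it or dragging it in the grip) until its foot sits home in the corner of the aluminium stop, its long side flush against the long bar and its end against the short bar. Leave the other two tiles and all other things standing where they are.

Things in the scene. Friction and masses are not known exactly. Their poses are not given: they have to be found in the camera images.
- tile_p_mid (a point): plaster test tile, an upside-down T: foot 44 x 70 mm (x by y), 14 mm thick, flat on a fixed board (top at z = 10 mm); a wall along its middle (along y), 64 mm long, from 14 to 50 mm above the board. The 3 tiles differ only in wall thickness (across x): 9, 13 or 17 mm, the letters do not tell which. 0.18 to 0.35 kg. Point: its centre, 25 mm above the board; x square to the wall, z up (tile_*_face in the rules: on the wall face)
- tile_q_mid (a point): plaster test tile, an upside-down T: foot 44 x 70 mm (x by y), 14 mm thick, flat on a fixed board (top at z = 10 mm); a wall along its middle (along y), 64 mm long, from 14 to 50 mm above the board. The 3 tiles differ only in wall thickness (across x): 9, 13 or 17 mm, the letters do not tell which. 0.18 to 0.35 kg. Point: its centre, 25 mm above the board; x square to the wall, z up (tile_*_face in the rules: on the wall face)
- tile_r_mid (a point): plaster test tile, an upside-down T: foot 44 x 70 mm (x by y), 14 mm thick, flat on a fixed board (top at z = 10 mm); a wall along its middle (along y), 64 mm long, from 14 to 50 mm above the board. The 3 tiles differ only in wall thickness (across x): 9, 13 or 17 mm, the letters do not tell which. 0.18 to 0.35 kg. Point: its centre, 25 mm above the board; x square to the wall, z up (tile_*_face in the rules: on the wall face)
- corner (a point): inner corner, at board-top height (z = 10 mm), of a fixed L-shaped aluminium stop; bars 20 mm wide, 16 mm high. The long bar runs 340 mm from the corner along this frame's -y, inner face at x = 0; the short bar 75 mm along -x, inner face at y = 0. The tile's place is at x < 0, y < 0, robot side of the long bar; a tile sitting home has its centre at x = -22, y = -35 mm
- masking_tape: roll of masking tape lying flat, 87 mm across, 24 mm high; bystander; origin under its centre
- grey_plug: grey stopper, 27 mm wide, 26 mm high, standing near the tiles; bystander; origin under its centre
- clamp: black spring clamp with orange tips, 54 x 140 mm (y long), 17 mm high, lying; bystander; origin at its middle
- pen: black marker pen, 122 mm long (its y), 14 mm thick, lying; bystander; origin at its middle

How it is judged:
On the way:
1. the tile of middle thickness (wall face 6 to 7 mm from its centre plane) has been pinched firmly where it stood (((distance between tile_p_mid and tile_p_face between 0.006 and 0.007 m and contact force between the fingers and tile_p above 6 N and distance of tile_p_mid from where it was at the start of the episode below 0.02 m) or (distance between tile_q_mid and tile_q_face between 0.006 and 0.007 m and contact force between the fingers and tile_q above 6 N and distance of tile_q_mid from where it was at the start of the episode below 0.02 m) or (distance between tile_r_mid and tile_r_face between 0.006 and 0.007 m and contact force between the fingers and tile_r above 6 N and distance of tile_r_mid from where it was at the start of the episode below 0.02 m))), for 0.2 s.
At the end, for the whole second after the job is handed in: The 13 mm tile stands upright and still, its foot within 5 mm of both bars of the stop and its long side parallel to the long bar within 4 degrees; the other two tiles stand upright and, like the tape, stopper, clamp and pen, within 30 mm of where they were (((distance between tile_p_mid and tile_p_face between 0.006 and 0.007 m and x of tile_p_mid in the frame of corner between -0.027 and -0.015 m and y of tile_p_mid in the frame of corner between -0.04 and -0.028 m and angle between the y axis of tile_p_mid and the y axis of corner, either way round below 0.07 rad and distance of each of tile_q_mid, tile_r_mid from where it was at the start of the episode below 0.03 m) or (distance between tile_q_mid and tile_q_face between 0.006 and 0.007 m and x of tile_q_mid in the frame of corner between -0.027 and -0.015 m and y of tile_q_mid in the frame of corner between -0.04 and -0.028 m and angle between the y axis of tile_q_mid and the y axis of corner, either way round below 0.07 rad and distance of each of tile_p_mid, tile_r_mid from where it was at the start of the episode below 0.03 m) or (distance between tile_r_mid and tile_r_face between 0.006 and 0.007 m and x of tile_r_mid in the frame of corner between -0.027 and -0.015 m and y of tile_r_mid in the frame of corner between -0.04 and -0.028 m and angle between the y axis of tile_r_mid and the y axis of corner, either way round below 0.07 rad and distance of each of tile_p_mid, tile_q_mid from where it was at the start of the episode below 0.03 m)) and angle between each of tile_p_mid, tile_q_mid, tile_r_mid's own z axis and vertical below 0.06 rad and linear speed of each of tile_p, tile_q, tile_r below 0.01 m/s and distance of each of masking_tape, grey_plug, clamp, pen from where it was at the start of the episode below 0.03 m); the robot touches nothing.
It fails at once if a tile is lifted off the board (more than 12 mm) (height (world z) of any of tile_p_mid, tile_q_mid, tile_r_mid above 0.047 m).
It fails at once if a tile is tipped over (angle between any of tile_p_mid, tile_q_mid, tile_r_mid's own z axis and vertical above 0.4 rad).
It fails at once if a tile is carried or dragged in the grip (once it has left its place, more than 14 N of finger force on it in the open, or 30 N at the stop) ((distance of tile_p_mid from where it was at the start of the episode above 0.03 m and (contact force between the fingers and tile_p above 30 N or (contact force between the fingers and tile_p above 14 N and x of tile_p_mid in the frame of corner below -0.032 m and y of tile_p_mid in the frame of corner below -0.05 m))) or (distance of tile_q_mid from where it was at the start of the episode above 0.03 m and (contact force between the fingers and tile_q above 30 N or (contact force between the fingers and tile_q above 14 N and x of tile_q_mid in the frame of corner below -0.032 m and y of tile_q_mid in the frame of corner below -0.05 m))) or (distance of tile_r_mid from where it was at the start of the episode above 0.03 m and (contact force between the fingers and tile_r above 30 N or (contact force between the fingers and tile_r above 14 N and x of tile_r_mid in the frame of corner below -0.032 m and y of tile_r_mid in the frame of corner below -0.05 m)))).
It fails at once if a tile that is not of middle thickness is displaced ((not (distance between tile_p_mid and tile_p_face between 0.006 and 0.007 m) and distance of tile_p_mid from where it was at the start of the episode above 0.03 m) or (not (distance between tile_q_mid and tile_q_face between 0.006 and 0.007 m) and distance of tile_q_mid from where it was at the start of the episode above 0.03 m) or (not (distance between tile_r_mid and tile_r_face between 0.006 and 0.007 m) and distance of tile_r_mid from where it was at the start of the episode above 0.03 m)).
It fails at once if a bystander is displaced (distance of any of masking_tape, grey_plug, clamp, pen from where it was at the start of the episode above 0.03 m).
It also fails if it takes over 69 s, if anything falls off the work surface, if the arm or the gripper's body presses on something with over 40 N, if the wrist force passes 120 N, or if a joint passes its speed limit or range.

## Working session

There is one attempt and no reset: what is moved stays moved. The work goes in short steps, Python scripts to look and compute and a tool call to move; the robot and the scene stay as the last step left them, time stands still between calls to the robot, and variables do not carry over. Pictures are saved under pics/ and viewed, at most 10 in all, crops included, and the job is handed in when it is done.

Besides the shell and the picture viewer there is one more tool, called after "Request:" as name(argument=value, ...) on one line, values as JSON. apply_moves: Moves the arm, as the interface text tells. Its arguments: {"type":"object","properties":{"steps":{"type":"array","items":{"type":"number"}}},"required":["steps"]}

```bash
mkdir -p pics
cat > h.py <<'E'
import numpy as np, cv2
from plant import sensors, get_image, ctrl, search_frame, tip_of
def w(im,u,v,z=None,pose=None):
    P=im.get("pose") if pose is None else pose
    d=np.array([(u-im["cx"])/im["fx"],(v-im["cy"])/im["fy"],1.0])
    if z is None: s=im["z_map"][int(round(v)),int(round(u))]
    else: s=(z-P[2,3])/(P[:3,:3]@d)[2]
    return P[:3,:3]@(d*s)+P[:3,3]
def cloud(im,pose=None):
    P=im.get("pose") if pose is None else pose
    v,u=np.mgrid[:384,:512]; z=im["z_map"]
    p=np.stack([(u-im["cx"])/im["fx"]*z,(v-im["cy"])/im["fy"]*z,z],-1)
    q=p@P[:3,:3].T+P[:3,3]; q[z==0]=np.nan
    return q
E
python3 - <<'E'
from h import *
s=sensors.get_state(); print(s)
ims={}
for c in ("top","scene"):
    im=get_image(c); cv2.imwrite(f"pics/{c}0.png",im["pixels"][:,:,::-1])
    np.savez(f"{c}0.npz",**im)
    if c=="top": print(im["pose"].round(3),im["fx"])
    for l in ["tile_p_mid","tile_q_mid","tile_r_mid","corner","masking_tape","grey_plug","clamp","pen"]:
        t=tip_of(c,l)[:4]
        for x in t: print(c,l,round(x["p"],2),np.round(x["location"]),w(im,*x["location"],z=.035 if "mid" in l else .01).round(3))
E
```

```text
{'time': 0.0, 'joints': array([ 1.10750892e+00,  2.07438639e-01,  1.54300453e+00,  6.72802159e-06,
        1.39347098e+00, -1.50467171e-01]), 'joint_vel': array([-0.00087554,  0.00234813, -0.00012972,  0.00062559,  0.00051563,
       -0.00060702]), 'joint_efforts': array([ 5.04082582e-04, -3.83039761e+01, -2.91594011e+01, -1.16210817e-04,
        1.03996307e-02,  9.06563912e-06]), 'position': array([0.17661739, 0.54644548, 0.25209112]), 'ee_rot': array([-3.53799684e-04,  1.55773644e-01,  9.87792096e-01, -1.10552336e-03]), 'ft_force': array([-0.33330523,  0.44798258, -0.01915693]), 'wrist_torque': array([-0.01758928,  0.01200152,  0.01330428]), 'finger_force': 0.0, 'width': 0.08524936853026796}
[[ 0.018 -0.989  0.149  0.292]
 [-1.    -0.02  -0.015 -0.017]
 [ 0.018 -0.149 -0.989  1.023]
 [ 0.     0.     0.     1.   ]] 392.8136864526569
top tile_q_mid 0.64 [251. 194.] [ 0.437 -0.029  0.035]
top tile_q_mid 0.21 [364. 242.] [ 0.319 -0.313  0.035]
top tile_r_mid 0.9 [293. 196.] [ 0.433 -0.134  0.035]
top corner 0.79 [175. 142.] [0.574 0.177 0.01 ]
top masking_tape 0.72 [173. 144.] [0.569 0.18  0.01 ]
top masking_tape 0.64 [132. 174.] [0.486 0.284 0.01 ]
top grey_plug 0.45 [166. 195.] [0.432 0.193 0.01 ]
top pen 0.77 [368. 244.] [ 0.317 -0.331  0.01 ]
scene tile_p_mid 0.76 [225. 187.] [0.436 0.086 0.035]
scene tile_p_mid 0.54 [284. 223.] [ 0.433 -0.143  0.035]
scene tile_q_mid 0.96 [257. 202.] [ 0.449 -0.033  0.035]
scene tile_r_mid 0.63 [285. 223.] [ 0.433 -0.145  0.035]
scene corner 0.7 [234. 164.] [0.567 0.179 0.01 ]
scene masking_tape 0.65 [195. 163.] [0.483 0.278 0.01 ]
scene clamp 0.9 [150. 192.] [0.286 0.256 0.01 ]
scene pen 0.77 [316. 298.] [ 0.311 -0.334  0.01 ]
```

View pics/top0.png

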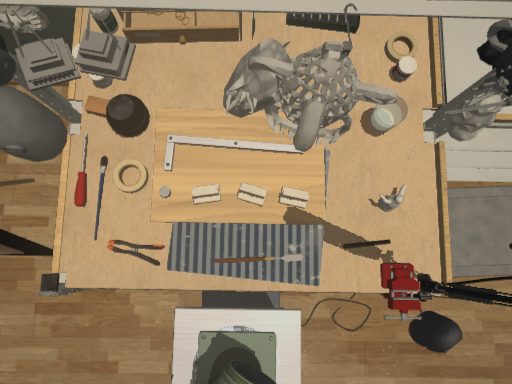

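Run:
```python
from h import *
from scipy import ndimage
im=dict(np.load("top0.npz")); q=cloud(im)
z=q[...,2]
def rep(m,n):
    L,k=ndimage.label(m)
    for i in range(1,k+1):
        mm=L==i
        if mm.sum()<n: continue
        p=q[mm]; r=cv2.minAreaRect((p[:,:2]*1000).astype(np.float32))
        b=cv2.boxPoints(r)
        print(mm.sum(),"z",np.median(p[:,2]).round(4),"c",np.round(r[0],1),np.round(r[1],1),round(r[2],1),"mean",p[:,:2].mean(0).round(4))
box=(q[...,0]>.2)&(q[...,0]<.75)&(abs(q[...,1])<.45)
print("walls");rep(box&(z>.045)&(z<.075),25)
print("stop etc");rep(box&(z>.0165)&(z<.04),40)
```

```text
walls
79 z 0.0527 c [730.6 381.4] [41.6 15.7] 83.8 mean [0.7306 0.3806]
455 z 0.062 c [629.4 292.1] [ 75.9 101.5] 40.0 mean [0.6189 0.2824]
475 z 0.0574 c [ 648.9 -381.8] [57.9 61.8] 8.9 mean [ 0.6524 -0.3848]
50 z 0.0608 c [643.4 441.9] [ 6.1 18.6] 57.3 mean [0.6435 0.4412]
120 z 0.0599 c [ 631.6 -356.6] [72.8 29.1] 43.0 mean [ 0.6264 -0.3519]
39 z 0.0481 c [ 455.3 -411.3] [ 8.5 26.6] 68.3 mean [ 0.455  -0.4115]
199 z 0.0606 c [437.1  88. ] [17.4 64.1] 9.1 mean [0.4363 0.0877]
116 z 0.0601 c [439.2 -29.9] [63.5  9.2] 73.8 mean [ 0.4385 -0.0299]
158 z 0.0603 c [ 433.1 -138. ] [64.3 13.6] 78.5 mean [ 0.4323 -0.1376]
153 z 0.0636 c [ 421.6 -371.9] [33.  49.3] 3.3 mean [ 0.4221 -0.372 ]
387 z 0.0571 c [ 220.2 -405.1] [32.9 68.8] 1.3 mean [ 0.2188 -0.4027]
stop etc
67 z 0.0277 c [731.6 373.6] [13.9 42.1] 20.9 mean [0.73   0.3703]
339 z 0.0264 c [667.1 384.7] [60.4 42.6] 77.2 mean [0.666  0.3846]
140 z 0.0278 c [615.5 276.8] [38.5 98.7] 44.9 mean [0.6077 0.2724]
74 z 0.0283 c [ 628.7 -357.5] [65.4 23.2] 49.3 mean [ 0.6265 -0.3545]
1306 z 0.0266 c [567.9  26. ] [ 93.7 365.2] 9.0 mean [0.5629 0.053 ]
590 z 0.0244 c [480.9 286.5] [85.5 84.9] 63.0 mean [0.4803 0.286 ]
307 z 0.0239 c [444.5 410.9] [25.  91.5] 88.8 mean [0.4399 0.4097]
340 z 0.0248 c [439.1 -30. ] [70.1 44.4] 73.9 mean [ 0.4369 -0.0297]
265 z 0.0246 c [437.2  88.1] [44.4 70.1] 8.7 mean [0.4328 0.0855]
96 z 0.0365 c [438.  192.2] [23.3 25.9] 2.6 mean [0.4377 0.1916]
302 z 0.0248 c [ 433.  -138.6] [71.5 44.4] 79.1 mean [ 0.4297 -0.1359]
47 z 0.0229 c [ 412.8 -377.1] [34.3 13.1] 57.8 mean [ 0.4134 -0.3758]
107 z 0.0331 c [ 239.2 -384.2] [22.1 64.1] 48.0 mean [ 0.2408 -0.3852]
70 z 0.0354 c [214.5 444.2] [28.5 11. ] 0.8 mean [0.2137 0.4437]
```

The top view shows three tiles in a row (px 206,194 / 252,194 / 294,197), with the L stop beyond them (corner near 174,145). The stopper is at 165,191 and a sculpture stands beyond the bar's right end. The depth map suggests the right-hand tile is the middle one, which the pinch will verify.

```bash
cat >> h.py <<'E'
from scipy.spatial.transform import Rotation as R
def pose():
    s=sensors.get_state(); q=s["ee_rot"]; return np.array(s["position"]),R.from_quat([q[1],q[2],q[3],q[0]]),s
def target(yawy):  # tool pointing down, tool y at angle yawy (deg) in the world
    a=np.radians(yawy); y=np.array([np.cos(a),np.sin(a),0]); z=np.array([0,0,-1.]); return R.from_matrix(np.stack([np.cross(y,z),y,z],1))
def plan(p1,yawy,n,pr=None):
    p0,r0,_=pose() if pr is None else (*pr,0)
    r1=target(yawy); rv=(r0.inv()*r1).as_rotvec(); d=(np.array(p1)-p0)/n
    print("total rot",np.degrees(rv).round(2),"per row",np.degrees(rv/n).round(2),"shift/row",(d*1000).round(1))
    out=[]
    for i in range(n):
        r=r0*R.from_rotvec(rv*(i+.5)/n)
        out.append([*np.degrees(rv/n).round(2),*r.inv().apply(d).round(4)])
    for o in out: print(*[float(x) for x in o],sep=",")
    return np.array(p1),r1
E
python3 - <<'E'
from h import *
im=dict(np.load("top0.npz")); q=cloud(im).reshape(-1,3)
# tall things near work area
for y0 in np.arange(-.3,.6,.05):
    m=(q[:,1]>y0)&(q[:,1]<y0+.05)&(q[:,2]>.07)&(q[:,0]>.15)&(q[:,0]<.8)
    if m.any(): print(round(y0,2),"min x of tall",q[m,0].min().round(3),"z",q[m][q[m,0].argmin(),2].round(3),"maxz",q[m,2].max().round(3))
plan([.44,.08,.30],81,20)
E
```

```text
-0.3 min x of tall 0.299 z 0.664 maxz 0.667
-0.25 min x of tall 0.525 z 0.24 maxz 0.541
-0.2 min x of tall 0.513 z 0.241 maxz 0.547
-0.15 min x of tall 0.472 z 0.353 maxz 0.549
-0.1 min x of tall 0.479 z 0.345 maxz 0.54
-0.05 min x of tall 0.532 z 0.367 maxz 0.54
-0.0 min x of tall 0.533 z 0.341 maxz 0.54
0.05 min x of tall 0.611 z 0.538 maxz 0.54
0.1 min x of tall 0.611 z 0.538 maxz 0.54
0.15 min x of tall 0.573 z 0.394 maxz 0.54
0.2 min x of tall 0.575 z 0.392 maxz 0.539
0.25 min x of tall 0.585 z 0.388 maxz 0.54
0.3 min x of tall 0.542 z 0.47 maxz 0.54
0.35 min x of tall 0.54 z 0.461 maxz 0.477
0.4 min x of tall 0.56 z 0.095 maxz 0.294
0.45 min x of tall 0.508 z 0.136 maxz 0.28
0.5 min x of tall 0.504 z 0.091 maxz 0.227
0.55 min x of tall 0.512 z 0.106 maxz 0.131
total rot [ 0.    0.   -8.92] per row [ 0.    0.   -0.45] shift/row [ 13.2 -23.4   2.3]
0.0,0.0,-0.45,-0.0196,-0.0183,-0.0023
0.0,0.0,-0.45,-0.0195,-0.0184,-0.0023
0.0,0.0,-0.45,-0.0193,-0.0186,-0.0023
0.0,0.0,-0.45,-0.0192,-0.0187,-0.0023
0.0,0.0,-0.45,-0.0191,-0.0189,-0.0023
0.0,0.0,-0.45,-0.0189,-0.019,-0.0023
0.0,0.0,-0.45,-0.0188,-0.0191,-0.0023
0.0,0.0,-0.45,-0.0186,-0.0193,-0.0023
0.0,0.0,-0.45,-0.0185,-0.0194,-0.0023
0.0,0.0,-0.45,-0.0183,-0.0196,-0.0023
0.0,0.0,-0.45,-0.0182,-0.0197,-0.0023
0.0,0.0,-0.45,-0.018,-0.0199,-0.0023
0.0,0.0,-0.45,-0.0178,-0.02,-0.0023
0.0,0.0,-0.45,-0.0177,-0.0201,-0.0023
0.0,0.0,-0.45,-0.0175,-0.0203,-0.0023
0.0,0.0,-0.45,-0.0174,-0.0204,-0.0023
0.0,0.0,-0.45,-0.0172,-0.0205,-0.0023
0.0,0.0,-0.45,-0.017,-0.0207,-0.0023
0.0,0.0,-0.45,-0.0169,-0.0208,-0.0023
0.0,0.0,-0.45,-0.0167,-0.0209,-0.0023
```

View pics/scene0.png

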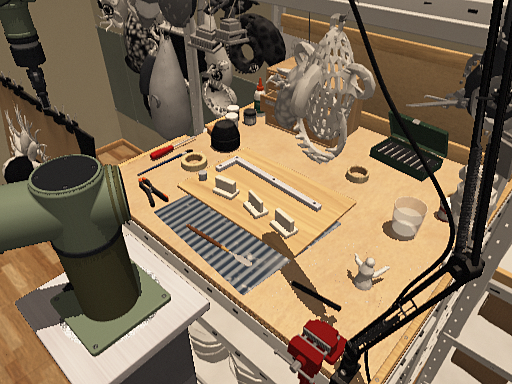

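The scene view shows a sculpture (330,130) hanging over the right end of the bar. Before moving I need to know how low it hangs.

Run:
```python
from h import *
for c in("scene","top"):
    q=cloud(dict(np.load(c+"0.npz"))).reshape(-1,3)
    print(c,"rows z bins; min x per y bin")
    for z0 in np.arange(.07,.6,.05):
        r=[]
        for y0 in np.arange(-.3,.25,.05):
            m=(q[:,2]>z0)&(q[:,2]<z0+.05)&(q[:,1]>y0)&(q[:,1]<y0+.05)&(q[:,0]>.2)&(q[:,0]<.85)
            r.append(f"{np.percentile(q[m,0],2):.2f}" if m.sum()>3 else "  - ")
        print(round(z0,2),r)
```

```text
scene rows z bins; min x per y bin
0.07 ['  - ', '  - ', '  - ', '  - ', '  - ', '  - ', '  - ', '0.82', '0.82', '  - ', '0.81']
0.12 ['  - ', '  - ', '  - ', '  - ', '  - ', '  - ', '0.83', '  - ', '  - ', '  - ', '0.81']
0.17 ['  - ', '  - ', '0.52', '0.53', '0.54', '0.58', '0.58', '  - ', '  - ', '  - ', '  - ']
0.22 ['  - ', '0.53', '0.52', '0.54', '0.54', '0.56', '0.56', '  - ', '  - ', '  - ', '  - ']
0.27 ['  - ', '0.53', '0.53', '0.49', '0.55', '0.56', '0.57', '  - ', '  - ', '  - ', '  - ']
0.32 ['  - ', '0.54', '0.52', '0.47', '0.53', '0.55', '0.54', '  - ', '  - ', '  - ', '  - ']
0.37 ['0.54', '0.54', '0.52', '0.48', '0.54', '0.59', '0.57', '  - ', '  - ', '0.58', '0.58']
0.42 ['0.53', '0.53', '0.53', '0.53', '0.55', '0.58', '  - ', '  - ', '  - ', '0.61', '0.59']
0.47 ['0.63', '0.63', '0.56', '0.55', '0.63', '0.63', '0.63', '0.63', '0.63', '0.62', '0.62']
0.52 ['0.61', '0.61', '0.57', '0.57', '0.61', '0.63', '  - ', '  - ', '  - ', '  - ', '  - ']
0.57 ['  - ', '  - ', '  - ', '  - ', '  - ', '  - ', '  - ', '  - ', '  - ', '  - ', '  - ']
top rows z bins; min x per y bi
[... 335 characters left out ...]
', '0.56', '  - ', '  - ', '  - ', '  - ']
0.27 ['  - ', '0.53', '0.53', '0.53', '0.54', '0.56', '0.56', '  - ', '  - ', '  - ', '  - ']
0.32 ['  - ', '0.54', '0.52', '0.47', '0.48', '0.54', '0.54', '  - ', '  - ', '  - ', '  - ']
0.37 ['0.54', '0.54', '0.52', '0.48', '0.54', '0.58', '0.57', '  - ', '  - ', '0.57', '0.58']
0.42 ['0.53', '0.53', '0.53', '0.53', '0.55', '0.58', '  - ', '  - ', '  - ', '0.58', '0.59']
0.47 ['0.63', '0.63', '0.55', '0.55', '0.63', '0.63', '0.63', '0.63', '0.63', '0.62', '0.62']
0.52 ['0.61', '0.61', '0.57', '0.57', '0.61', '0.61', '0.61', '0.61', '0.61', '0.61', '0.61']
0.57 ['  - ', '  - ', '  - ', '  - ', '  - ', '  - ', '  - ', '  - ', '  - ', '  - ', '  - ']
```

Request:
apply_moves(steps=[0,0,-0.45,-0.0196,-0.0183,0,0.085,0,0,-0.45,-0.0195,-0.0184,0,0.085,0,0,-0.45,-0.0193,-0.0186,0,0.085,0,0,-0.45,-0.0192,-0.0187,0,0.085,0,0,-0.45,-0.0191,-0.0189,0,0.085,0,0,-0.45,-0.0189,-0.019,0,0.085,0,0,-0.45,-0.0188,-0.0191,0,0.085,0,0,-0.45,-0.0186,-0.0193,0,0.085,0,0,-0.45,-0.0185,-0.0194,0,0.085,0,0,-0.45,-0.0183,-0.0196,0,0.085])

```text
time: 1.73
position: [0.3081, 0.3119, 0.2535]
ee_rot: [0.0, 0.117, 0.993, 0.0]
ft_force: [0.4, -0.3, -0.7]
width: 0.085
finger_force: 0.0
```

Request:
apply_moves(steps=[0,0,-0.45,-0.0182,-0.0197,-0.003,0.085,0,0,-0.45,-0.018,-0.0199,-0.003,0.085,0,0,-0.45,-0.0178,-0.02,-0.003,0.085,0,0,-0.45,-0.0177,-0.0201,-0.003,0.085,0,0,-0.45,-0.0175,-0.0203,-0.003,0.085,0,0,-0.45,-0.0174,-0.0204,-0.003,0.085,0,0,-0.45,-0.0172,-0.0205,-0.003,0.085,0,0,-0.45,-0.017,-0.0207,-0.003,0.085,0,0,0,0,0,0,0.085,0,0,0,0,0,0,0.085])

```text
time: 2.57
position: [0.4129, 0.125, 0.2776]
ee_rot: [0.0, 0.087, 0.996, 0.0]
ft_force: [-0.1, 0.3, -0.0]
width: 0.0849
finger_force: 0.0
```

Run:
```python
from h import *
for c in("scene","top"):
    q=cloud(dict(np.load(c+"0.npz"))).reshape(-1,3)
    m=(q[:,2]>.15)&(q[:,2]<.45)&(abs(q[:,1]+.1)<.15)&(q[:,0]>.44)&(q[:,0]<.525)
    p=q[m]; print(c,m.sum()); print(p[np.argsort(p[:,0])][::max(1,m.sum()//14)].round(3).tolist())
p,r,s=pose(); im=get_image("wrist"); T=np.eye(4); T[:3,:3]=r.as_matrix(); T[:3,3]=p
P=T@im["T_tool_cam"]; np.savez("w1.npz",P=P,**im); print(p.round(4), im["T_tool_cam"].round(3).tolist())
cv2.imwrite("pics/w1.png",im["pixels"][:,:,::-1])
```

```text
scene 1006
[[0.472, -0.119, 0.343], [0.477, -0.116, 0.342], [0.48, -0.129, 0.353], [0.483, -0.119, 0.379], [0.486, -0.125, 0.384], [0.489, -0.125, 0.383], [0.493, -0.131, 0.322], [0.498, -0.117, 0.397], [0.502, -0.127, 0.403], [0.508, -0.114, 0.404], [0.515, -0.135, 0.41], [0.52, -0.189, 0.241], [0.523, -0.156, 0.368], [0.524, -0.151, 0.342], [0.525, -0.148, 0.381]]
top 1120
[[0.472, -0.118, 0.353], [0.477, -0.126, 0.354], [0.481, -0.106, 0.376], [0.485, -0.119, 0.387], [0.49, -0.116, 0.389], [0.494, -0.105, 0.392], [0.498, -0.12, 0.401], [0.503, -0.132, 0.403], [0.507, -0.129, 0.409], [0.512, -0.13, 0.411], [0.516, -0.185, 0.238], [0.52, -0.119, 0.417], [0.522, -0.13, 0.42], [0.523, -0.136, 0.417]]
[0.4129 0.125  0.2776] [[-0.0, -0.959, -0.282, 0.072], [1.0, -0.0, 0.0, 0.0], [-0.0, -0.282, 0.959, -0.12], [0.0, 0.0, 0.0, 1.0]]
```

View pics/w1.png

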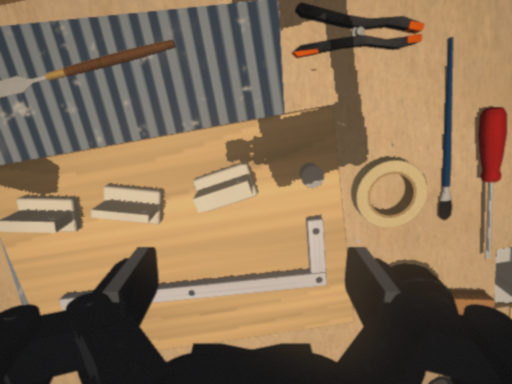

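The wrist view shows all three tiles, the stopper (312,175) and the whole stop, with its corner near (322,275).

```bash
cat >> h.py <<'E'
from scipy import ndimage
def rects(q,lo,hi,n,box):
    z=q[...,2]; m=(z>lo)&(z<hi)&(q[...,0]>box[0])&(q[...,0]<box[1])&(q[...,1]>box[2])&(q[...,1]<box[3])
    L,k=ndimage.label(m)
    for i in range(1,k+1):
        if (L==i).sum()<n: continue
        p=q[L==i]; r=cv2.minAreaRect((p[:,:2]*1000).astype(np.float32))
        print((L==i).sum(),"z",p[:,2].mean().round(4),"c",np.round(r[0],1),np.round(r[1],1),round(r[2],1))
def wcloud(name=None):
    p,r,s=pose(); im=get_image("wrist"); T=np.eye(4); T[:3,:3]=r.as_matrix(); T[:3,3]=p
    if name: cv2.imwrite(name,im["pixels"][:,:,::-1])
    return cloud(im,T@im["T_tool_cam"]),im
E
python3 - <<'E'
from h import *
d=dict(np.load("w1.npz")); q=cloud(d,d["P"]); B=(.3,.7,-.3,.25)
print("board",np.nanmedian(q[...,2][(abs(q[...,0]-.5)<.02)&(abs(q[...,1]-.1)<.03)]))
print("walls");rects(q,.05,.07,50,B); print("foot");rects(q,.019,.03,100,B)
z=q[...,2]; m=(z>.018)&(z<.034)&(q[...,0]>.5)
p=q[m][:,:2]
a=np.radians(9.); X=np.array([np.cos(a),np.sin(a)]);Y=np.array([-np.sin(a),np.cos(a)])
# refine bar direction
lb=p[(p@X>p.mean(0)@X-.0)&(p[:,1]<.1)]
f=np.polyfit(lb[:,1],lb[:,0],1); print("long bar slope deg",np.degrees(np.arctan(-f[0])))
a=np.arctan(-f[0]); X=np.array([np.cos(a),np.sin(a)]);Y=np.array([-np.sin(a),np.cos(a)])
u,v=p@X,p@Y; L=(v<np.percentile(v,90)-.05)
print("long bar inner/outer",np.percentile(u[L],[1,3,50,97,99]).round(4)); xi=np.median(u[L])-.010
S=u<xi-.01; print("short bar v",np.percentile(v[S],[1,3,50,97,99]).round(4)); yi=np.median(v[S])-.010
print("corner",(xi*X+yi*Y).round(4),"home centre",((xi-.022)*X+(yi-.035)*Y).round(4))
E
```

```text
board 0.009377515603242959
walls
961 z 0.0589 c [438.7  88.5] [17.8 64.3] 8.6
608 z 0.058 c [440.5 -29.8] [65.5 10.1] 74.1
798 z 0.0581 c [ 434.8 -136.8] [65.1 14.5] 79.7
foot
898 z 0.0233 c [438.7  88.9] [44.3 69.7] 8.8
127 z 0.0228 c [481.4 247.2] [39.6  5.6] 0.0
1065 z 0.0233 c [440.6 -28.6] [69.4 43.7] 74.4
1051 z 0.0234 c [ 434.4 -136.4] [69.7 43.6] 78.7
3438 z 0.0249 c [538.7  81. ] [236.   95.2] 86.8
128 z 0.0241 c [ 555.2 -152.8] [14.1 31.3] 34.0
long bar slope deg 3.390679035732819
long bar inner/outer [0.5135 0.517  0.573  0.5955 0.5985]
short bar v [-0.1922 -0.1885  0.2293  0.286   0.2901]
corner [0.549  0.2522] home centre [0.5291 0.216 ]
```

```bash
cat >> h.py <<'E'
def stop(q):
    z=q[...,2]; m=(z>.018)&(z<.034)&(q[...,0]>.48)&(q[...,0]<.65)&(q[...,1]>-.16)&(q[...,1]<.235)
    L,k=ndimage.label(m); n=ndimage.sum(m,L,range(1,k+1)); p=q[L==1+np.argmax(n)][:,:2]
    a=np.radians(3.4)
    for _ in range(4):
        X=np.array([np.cos(a),np.sin(a)]);Y=np.array([-np.sin(a),np.cos(a)]); u,v=p@X,p@Y
        L_=(v<v.max()-.03)&(v>v.min()+.01); b=np.polyfit(v[L_],u[L_],1); a-=np.arctan(b[0])
    S=u<u.max()-.035; 
    e=lambda x:np.percentile(x,[1,50,99]).round(4)
    print("yaw",np.degrees(a).round(2),"long",e(u[L_]),"short",e(v[S]),"n",S.sum(),L_.sum(),"vmin",v.min())
    xi=np.median(u[L_])-.01; yi=np.median(v[S])-.01
    print("corner",(xi*X+yi*Y).round(4),"home",((xi-.022)*X+(yi-.035)*Y).round(4))
E
python3 - <<'E'
from h import *
d=dict(np.load("w1.npz")); stop(cloud(d,d["P"])); stop(cloud(dict(np.load("top0.npz"))))
E
```

```text
yaw -3.41 long [0.5597 0.5676 0.5795] short [0.2105 0.2199 0.2302] n 728 2260 vmin -0.004955841381226176
corner [0.5691 0.1763] home [0.5451 0.1427]
yaw -3.61 long [0.5578 0.567  0.5781] short [0.2114 0.2209 0.2309] n 190 962 vmin -0.12483248114772089
corner [0.5692 0.1754] home [0.545  0.1419]
```

```bash
cat >> h.py <<'E'
def go(p1,r1,n,jaw,per=10,pr=None):
    """print rows to reach pose; r1 a Rotation"""
    p0,r0=pose()[:2] if pr is None else pr
    rv=(r0.inv()*r1).as_rotvec(); d=(np.array(p1)-p0)/n
    print("rot/row",np.degrees(rv/n).round(2))
    k=np.degrees(rv/n).round(2)
    rows=[[*k,*(r0*R.from_rotvec(rv*(i+.5)/n)).inv().apply(d).round(4),jaw] for i in range(n)]
    for j in range(0,n,per): print(", ".join(f"{x:g}" for r in rows[j:j+per] for x in r)); print()
def tilt(yawy,rx=0,ry=0): return target(yawy)*R.from_euler("xy",[rx,ry],degrees=True)
E
python3 - <<'E'
from h import *
r=tilt(-11,ry=-20); print(r.as_matrix().round(2))
go([.4345,-.1365,.13],r,18,.085,9)
E
```

```text
[[ 0.18  0.98 -0.07]
 [ 0.92 -0.19 -0.34]
 [-0.34 -0.   -0.94]]
rot/row [ 0.88 -0.87  5.  ]
0.88, -0.87, 5, -0.0043, -0.0139, 0.0083, 0.085, 0.88, -0.87, 5, -0.0053, -0.0134, 0.0086, 0.085, 0.88, -0.87, 5, -0.0063, -0.0127, 0.0089, 0.085, 0.88, -0.87, 5, -0.0073, -0.012, 0.0092, 0.085, 0.88, -0.87, 5, -0.0082, -0.0112, 0.0095, 0.085, 0.88, -0.87, 5, -0.009, -0.0103, 0.0098, 0.085, 0.88, -0.87, 5, -0.0097, -0.0093, 0.0101, 0.085, 0.88, -0.87, 5, -0.0103, -0.0083, 0.0103, 0.085, 0.88, -0.87, 5, -0.0108, -0.0072, 0.0106, 0.085

0.88, -0.87, 5, -0.0112, -0.0061, 0.0109, 0.085, 0.88, -0.87, 5, -0.0115, -0.0049, 0.0112, 0.085, 0.88, -0.87, 5, -0.0117, -0.0037, 0.0114, 0.085, 0.88, -0.87, 5, -0.0118, -0.0025, 0.0116, 0.085, 0.88, -0.87, 5, -0.0118, -0.0013, 0.0118, 0.085, 0.88, -0.87, 5, -0.0117, -0.0001, 0.012, 0.085, 0.88, -0.87, 5, -0.0115, 0.0011, 0.0122, 0.085, 0.88, -0.87, 5, -0.0111, 0.0023, 0.0123, 0.085, 0.88, -0.87, 5, -0.0107, 0.0034, 0.0124, 0.085
```

Request:
apply_moves(steps=[0.88,-0.87,5,-0.0043,-0.0139,0.0083,0.085,0.88,-0.87,5,-0.0053,-0.0134,0.0086,0.085,0.88,-0.87,5,-0.0063,-0.0127,0.0089,0.085,0.88,-0.87,5,-0.0073,-0.012,0.0092,0.085,0.88,-0.87,5,-0.0082,-0.0112,0.0095,0.085,0.88,-0.87,5,-0.009,-0.0103,0.0098,0.085,0.88,-0.87,5,-0.0097,-0.0093,0.0101,0.085,0.88,-0.87,5,-0.0103,-0.0083,0.0103,0.085,0.88,-0.87,5,-0.0108,-0.0072,0.0106,0.085])

```text
time: 3.37
position: [0.4284, -0.0034, 0.2019]
ee_rot: [0.061, 0.46, 0.883, -0.073]
ft_force: [-0.0, 0.1, -0.2]
width: 0.085
finger_force: 0.0
```

Request:
apply_moves(steps=[0.88,-0.87,5,-0.0112,-0.0061,0.0109,0.085,0.88,-0.87,5,-0.0115,-0.0049,0.0112,0.085,0.88,-0.87,5,-0.0117,-0.0037,0.0114,0.085,0.88,-0.87,5,-0.0118,-0.0025,0.0116,0.085,0.88,-0.87,5,-0.0118,-0.0013,0.0118,0.085,0.88,-0.87,5,-0.0117,-0.0001,0.012,0.085,0.88,-0.87,5,-0.0115,0.0011,0.0122,0.085,0.88,-0.87,5,-0.0111,0.0023,0.0123,0.085,0.88,-0.87,5,-0.0107,0.0034,0.0124,0.085,0,0,0,0,0,0,0.085])

```text
time: 4.2
position: [0.4451, -0.1339, 0.1261]
ee_rot: [0.11, 0.759, 0.627, -0.135]
ft_force: [0.2, 0.5, 0.2]
width: 0.0851
finger_force: 0.0
```

Run:
```python
from h import *
p,r,s=pose(); print(p.round(4),r.as_matrix().round(3),s["ft_force"])
q,im=wcloud("pics/w2.png"); B=(.3,.6,-.3,.1); rects(q,.05,.068,50,B);rects(q,.019,.03,100,B)
go([.4345,-.1365,.056],tilt(-11,ry=-20),5,.06)
```

```text
[ 0.4451 -0.1339  0.1261] [[ 0.177  0.982 -0.066]
 [ 0.923 -0.189 -0.336]
 [-0.342 -0.001 -0.94 ]] [0.21343375 0.48775412 0.24457944]
1477 z 0.059 c [435.8 -48.4] [26.1  9.2] 73.8
2066 z 0.0591 c [ 434.8 -137.7] [65.2 12.8] 78.6
930 z 0.0233 c [418.8 -47.4] [24.1 11.1] 74.1
1807 z 0.0234 c [447.4 -54.2] [27.  18.4] 73.8
6323 z 0.0249 c [ 564.4 -113.4] [100.9  21.2] 86.6
3768 z 0.0232 c [ 435.  -137.4] [70.2 44.1] 78.7
rot/row [ 0.   -0.    0.06]
0, -0, 0.06, 0.0039, -0.0019, 0.0136, 0.06, 0, -0, 0.06, 0.0038, -0.0019, 0.0136, 0.06, 0, -0, 0.06, 0.0038, -0.002, 0.0136, 0.06, 0, -0, 0.06, 0.0038, -0.002, 0.0136, 0.06, 0, -0, 0.06, 0.0038, -0.002, 0.0136, 0.06
```

View pics/w2.png

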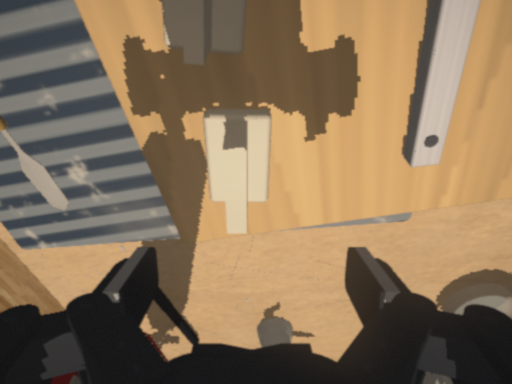

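The target tile (240,160) lies between the fingers' planes and measures about 13 mm. I'll go down and pinch it.

Request:
apply_moves(steps=[0,0,0,0.0045,-0.002,0.0136,0.07,0,0,0,0.0045,-0.002,0.0136,0.06,0,0,0,0.0045,-0.002,0.0136,0.05,0,0,0,0.0045,-0.002,0.0136,0.05,0,0,0,0.0045,-0.002,0.0136,0.05,0,0,0,0,0,0,0.04])

```text
time: 4.75
position: [0.4329, -0.1323, 0.0541]
ee_rot: [0.109, 0.758, 0.629, -0.135]
ft_force: [-1.0, 0.1, 0.2]
width: 0.0407
finger_force: 0.0
```

Request:
apply_moves(steps=[0,0,0,0,0,0,0,0,0,0,0,0,0,0,0,0,0,0,0,0,0,0,0,0,0,0,0,0,0,0,0,0,0,0,0,0,0,0,0,0,0,0,0,0,0,0,0,0,0,0,0,0,0,0,0,0,0,0,0,0,0,0,0])

```text
time: 5.5
position: [0.4363, -0.1341, 0.0572]
ee_rot: [0.112, 0.759, 0.627, -0.133]
ft_force: [-0.3, 5.7, 6.4]
width: 0.0115
finger_force: 62.2
```

The opening reads 11.5 mm at 62 N, so there may be a pad offset. I'll pinch the neighbouring tile to calibrate.

Request:
apply_moves(steps=[0,0,0,0,0,0,0.05,0,0,0,0,0,0,0.05,0,0,0,0,0,0,0.05,0,0,0,0,0,0,0.05,0,0,0,0,0,-0.025,0.05,0,0,0,0,0,-0.03,0.05,0,0,0,0,0,0,0.05])

```text
time: 6.08
position: [0.4428, -0.116, 0.1122]
ee_rot: [0.115, 0.759, 0.627, -0.131]
ft_force: [1.1, 0.2, 0.1]
width: 0.0502
finger_force: 0.0
```

Run:
```python
from h import *
p,r,s=pose(); print(p.round(4),s["width"]); r1=tilt(-16,ry=-20); m=np.array([.440,-.029,.115])
go(m,r1,6,.05); go([.440,-.029,.058],r1,4,.05,pr=(m,r1))
q,im=wcloud(); B=(.3,.6,-.3,.1); rects(q,.05,.068,50,B);rects(q,.019,.03,100,B)
```

```text
[ 0.4428 -0.116   0.1122] 0.05021237726251818
rot/row [0.39 0.   0.79]
0.39, 0, 0.79, 0.0131, -0.0033, -0.0053, 0.05, 0.39, 0, 0.79, 0.0131, -0.0035, -0.0053, 0.05, 0.39, 0, 0.79, 0.013, -0.0037, -0.0053, 0.05, 0.39, 0, 0.79, 0.013, -0.0039, -0.0052, 0.05, 0.39, 0, 0.79, 0.0129, -0.0041, -0.0052, 0.05, 0.39, 0, 0.79, 0.0128, -0.0043, -0.0052, 0.05

rot/row [0. 0. 0.]
0, 0, 0, 0.0049, 0, 0.0134, 0.05, 0, 0, 0, 0.0049, 0, 0.0134, 0.05, 0, 0, 0, 0.0049, 0, 0.0134, 0.05, 0, 0, 0, 0.0049, 0, 0.0134, 0.05

2603 z 0.0592 c [438.3 -39.7] [44.9  9.3] 74.4
1955 z 0.0589 c [ 435.9 -138.2] [65.5 13. ] 79.1
2036 z 0.0233 c [422.1 -38.7] [42.5 12.9] 74.2
3179 z 0.0234 c [450.4 -45.4] [45.3 17.6] 74.1
7864 z 0.0249 c [ 564.9 -103.8] [119.4  21.3] 86.7
3689 z 0.0232 c [ 436.  -137.8] [70.5 44.1] 79.2
```

Request:
apply_moves(steps=[0.39,0,0.79,0.0131,-0.0033,-0.0053,0.05,0.39,0,0.79,0.0131,-0.0035,-0.0053,0.05,0.39,0,0.79,0.013,-0.0037,-0.0053,0.05,0.39,0,0.79,0.013,-0.0039,-0.0052,0.05,0.39,0,0.79,0.0129,-0.0041,-0.0052,0.05,0.39,0,0.79,0.0128,-0.0043,-0.0052,0.05,0,0,0,0.0049,0,0.0134,0.05,0,0,0,0.0049,0,0.0134,0.05,0,0,0,0.0049,0,0.0134,0.05,0,0,0,0.0045,0,0.0124,0.05])

```text
time: 6.97
position: [0.4342, -0.0288, 0.0531]
ee_rot: [0.101, 0.786, 0.593, -0.142]
ft_force: [0.1, -0.6, -0.4]
width: 0.0502
finger_force: 0.0
```

Request:
apply_moves(steps=[0,0,0,0,0,0,0.03,0,0,0,0,0,0,0.02,0,0,0,0,0,0,0,0,0,0,0,0,0,0,0,0,0,0,0,0,0,0,0,0,0,0,0,0,0,0,0,0,0,0,0])

```text
time: 7.55
position: [0.4357, -0.0288, 0.0553]
ee_rot: [0.102, 0.786, 0.593, -0.141]
ft_force: [1.2, 0.3, 0.1]
width: 0.008
finger_force: 61.0
```

The pinches read 8.0 mm here and 11.5 mm on the first tile, so those walls are 9 mm and 13 mm. The tile at (0.436, −0.138) is the target. Next I release and go round to its robot side.

Request:
apply_moves(steps=[0,0,0,0,0,0,0.04,0,0,0,0,0,0,0.05,0,0,0,0,0,0,0.05,0,0,0,0,0,0,0.05,0,0,0,0,0,-0.03,0.05,0,0,0,0,0,-0.03,0.05,0,0,0,0,0,-0.02,0.05,0,0,0,0,0,0,0.05])

```text
time: 8.22
position: [0.4472, -0.0018, 0.1341]
ee_rot: [0.104, 0.787, 0.593, -0.138]
ft_force: [0.4, 0.9, 0.6]
width: 0.05
finger_force: 0.0
```

Run:
```python
from h import *
p,r,s=pose(); print(p.round(4),s["width"]); r1=tilt(79,ry=-15); print(r1.as_matrix().round(2))
go([.375,-.127,.12],r1,18,.03,9)
```

```text
[ 0.4472 -0.0018  0.1341] 0.050004559559730384
[[-0.95  0.19  0.25]
 [ 0.18  0.98 -0.05]
 [-0.26  0.   -0.97]]
rot/row [-1.58  0.21 -5.04]
-1.58, 0.21, -5.04, -0.007, -0.0023, 0.0033, 0.03, -1.58, 0.21, -5.04, -0.0068, -0.003, 0.0033, 0.03, -1.58, 0.21, -5.04, -0.0065, -0.0037, 0.0031, 0.03, -1.58, 0.21, -5.04, -0.0061, -0.0043, 0.003, 0.03, -1.58, 0.21, -5.04, -0.0057, -0.0049, 0.0029, 0.03, -1.58, 0.21, -5.04, -0.0053, -0.0055, 0.0027, 0.03, -1.58, 0.21, -5.04, -0.0048, -0.006, 0.0025, 0.03, -1.58, 0.21, -5.04, -0.0043, -0.0064, 0.0023, 0.03, -1.58, 0.21, -5.04, -0.0037, -0.0069, 0.0021, 0.03

-1.58, 0.21, -5.04, -0.0031, -0.0072, 0.0019, 0.03, -1.58, 0.21, -5.04, -0.0024, -0.0075, 0.0017, 0.03, -1.58, 0.21, -5.04, -0.0018, -0.0077, 0.0015, 0.03, -1.58, 0.21, -5.04, -0.0011, -0.0079, 0.0013, 0.03, -1.58, 0.21, -5.04, -0.0004, -0.008, 0.001, 0.03, -1.58, 0.21, -5.04, 0.0003, -0.008, 0.0008, 0.03, -1.58, 0.21, -5.04, 0.001, -0.008, 0.0006, 0.03, -1.58, 0.21, -5.04, 0.0017, -0.0079, 0.0004, 0.03, -1.58, 0.21, -5.04, 0.0024, -0.0077, 0.0002, 0.03
```

Request:
apply_moves(steps=[-1.58,0.21,-5.04,-0.007,-0.0023,0.0033,0.03,-1.58,0.21,-5.04,-0.0068,-0.003,0.0033,0.03,-1.58,0.21,-5.04,-0.0065,-0.0037,0.0031,0.03,-1.58,0.21,-5.04,-0.0061,-0.0043,0.003,0.03,-1.58,0.21,-5.04,-0.0057,-0.0049,0.0029,0.03,-1.58,0.21,-5.04,-0.0053,-0.0055,0.0027,0.03,-1.58,0.21,-5.04,-0.0048,-0.006,0.0025,0.03,-1.58,0.21,-5.04,-0.0043,-0.0064,0.0023,0.03,-1.58,0.21,-5.04,-0.0037,-0.0069,0.0021,0.03])

```text
time: 8.97
position: [0.4031, -0.0637, 0.1224]
ee_rot: [0.123, 0.48, 0.865, -0.085]
ft_force: [-0.2, 0.2, -0.2]
width: 0.0296
finger_force: 0.0
```

Request:
apply_moves(steps=[-1.58,0.21,-5.04,-0.0031,-0.0072,0.0019,0.03,-1.58,0.21,-5.04,-0.0024,-0.0075,0.0017,0.03,-1.58,0.21,-5.04,-0.0018,-0.0077,0.0015,0.03,-1.58,0.21,-5.04,-0.0011,-0.0079,0.0013,0.03,-1.58,0.21,-5.04,-0.0004,-0.008,0.001,0.03,-1.58,0.21,-5.04,0.0003,-0.008,0.0008,0.03,-1.58,0.21,-5.04,0.001,-0.008,0.0006,0.03,-1.58,0.21,-5.04,0.0017,-0.0079,0.0004,0.03,-1.58,0.21,-5.04,0.0024,-0.0077,0.0002,0.03,0,0,0,0,0,0,0.03])

```text
time: 9.8
position: [0.3642, -0.1257, 0.1162]
ee_rot: [0.124, 0.096, 0.988, -0.013]
ft_force: [0.5, -0.4, 0.1]
width: 0.0304
finger_force: 0.0
```

Run:
```python
from h import *
p,r,s=pose(); print(p.round(4),s["width"],s["ft_force"].round(1))
q,im=wcloud("pics/w3.png"); B=(.3,.6,-.3,.1); rects(q,.05,.068,50,B);rects(q,.019,.03,100,B)
go([.378,-.127,.046],tilt(79,ry=-15),6,.03)
```

```text
[ 0.3642 -0.1257  0.1162] 0.030397521583279876 [ 0.5 -0.4  0.1]
1907 z 0.0573 c [435.6 -27.8] [65.2 10.8] 73.8
1482 z 0.0575 c [ 435.1 -138.9] [47.8 14.2] 79.0
271 z 0.0214 c [443.7  54.8] [43.6  3.6] 8.9
2905 z 0.0236 c [435.1 -27.8] [70.9 44.1] 74.3
1644 z 0.0236 c [ 421.8 -135. ] [68.1 17.9] 79.2
827 z 0.0241 c [573.5  56.1] [53.1 21.1] 85.2
150 z 0.0248 c [568.5 -21.5] [25.4  8.1] 30.4
107 z 0.0205 c [ 553.  -139.6] [44.5  3. ] 86.8
rot/row [-0.03 -0.11 -0.05]
-0.03, -0.11, -0.05, 0.0007, 0.0002, 0.0119, 0.03, -0.03, -0.11, -0.05, 0.0007, 0.0002, 0.0119, 0.03, -0.03, -0.11, -0.05, 0.0007, 0.0001, 0.0119, 0.03, -0.03, -0.11, -0.05, 0.0008, 0.0001, 0.0119, 0.03, -0.03, -0.11, -0.05, 0.0008, 0.0001, 0.0119, 0.03, -0.03, -0.11, -0.05, 0.0008, 0.0001, 0.0119, 0.03
```

View pics/w3.png

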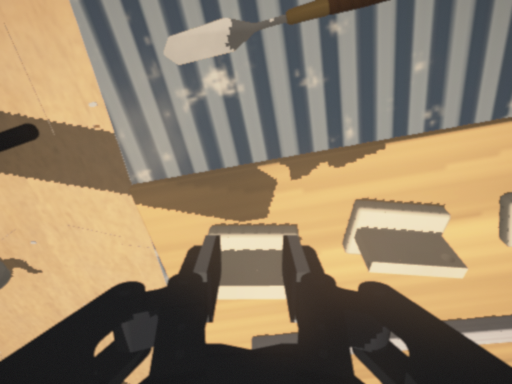

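The wrist view shows the fingers centred on the target tile (255,262), ready to come down on its robot side.

Request:
apply_moves(steps=[0,0,0,0.001,0,0.012,0.03,0,0,0,0.001,0,0.012,0.03,0,0,0,0.001,0,0.012,0.03,0,0,0,0.001,0,0.012,0.03,0,0,0,0.001,0,0.012,0.03,0,0,0,0.001,0,0.01,0.03,0,0,0,0,0,0,0.03,0,0,0,0,0,0,0.03])

```text
time: 10.52
position: [0.376, -0.1257, 0.0468]
ee_rot: [0.123, 0.096, 0.988, -0.012]
ft_force: [-0.4, -0.8, 0.4]
width: 0.0301
finger_force: 0.0
```

Request:
apply_moves(steps=[0,0,0,0.0005,0,0.002,0.03,0,0,0,0.0005,0,0.002,0.03,0,0,0,0,0,0,0.03])

```text
time: 10.77
position: [0.3767, -0.1267, 0.0436]
ee_rot: [0.125, 0.095, 0.987, -0.013]
ft_force: [-1.4, -0.2, 0.2]
width: 0.0296
finger_force: 0.0
```

Request:
apply_moves(steps=[0,0,0,0.0005,0,0.002,0.03,0,0,0,0.0005,0,0.002,0.03,0,0,0,0,0,0,0.03,0,0,0,0,0,0,0.03])

```text
time: 11.1
position: [0.3765, -0.1268, 0.0392]
ee_rot: [0.124, 0.095, 0.988, -0.013]
ft_force: [-0.3, -0.1, 0.3]
width: 0.0299
finger_force: 0.0
```

Run:
```python
from h import *
p,r,s=pose(); d=np.array([.98,-.19,0])
p1=p+.026*d+[0,0,-.0007]; r1=tilt(79,ry=-15); print(p1)
go(p1,r1,3,.03); go([.455,-.136,.0385],tilt(86.5,ry=-15),7,.03,pr=(p1,r1))
```

```text
[ 0.40195776 -0.13171321  0.03850758]
rot/row [-0.04 -0.21 -0.01]
-0.04, -0.21, -0.01, -0.0083, 0, 0.0024, 0.03, -0.04, -0.21, -0.01, -0.0083, 0, 0.0024, 0.03, -0.04, -0.21, -0.01, -0.0083, 0, 0.0024, 0.03

rot/row [-0.28  0.   -1.03]
-0.28, 0, -1.03, -0.0073, 0.0008, 0.002, 0.03, -0.28, 0, -1.03, -0.0073, 0.0006, 0.002, 0.03, -0.28, 0, -1.03, -0.0073, 0.0005, 0.002, 0.03, -0.28, 0, -1.03, -0.0073, 0.0003, 0.002, 0.03, -0.28, 0, -1.03, -0.0073, 0.0002, 0.002, 0.03, -0.28, 0, -1.03, -0.0073, 0.0001, 0.002, 0.03, -0.28, 0, -1.03, -0.0073, -0.0001, 0.002, 0.03
```

Request:
apply_moves(steps=[0,0,0,-0.0083,0,0.0022,0.03,0,0,0,-0.0083,0,0.0022,0.03,0,0,0,-0.0083,0,0.0022,0.03,-0.28,0,-1.03,-0.0073,0.0008,0.002,0.03,-0.28,0,-1.03,-0.0073,0.0006,0.002,0.03,-0.28,0,-1.03,-0.0073,0.0005,0.002,0.03,-0.28,0,-1.03,-0.0073,0.0003,0.002,0.03,-0.28,0,-1.03,-0.0073,0.0002,0.002,0.03,-0.28,0,-1.03,-0.0073,0.0001,0.002,0.03,-0.28,0,-1.03,-0.0073,-0.0001,0.002,0.03])

```text
time: 11.93
position: [0.4551, -0.1364, 0.038]
ee_rot: [0.125, 0.03, 0.992, -0.003]
ft_force: [-5.0, -0.2, 4.1]
width: 0.0301
finger_force: 2.5
```

Run:
```python
from h import *
p,r,s=pose(); print(p.round(4),s["ft_force"].round(1),s["finger_force"])
B=(.3,.56,-.3,.13)
im=get_image("top"); q=cloud(im); rects(q,.045,.075,25,B); rects(q,.0165,.034,40,B)
go([.485,-.136,.0385],tilt(86.5,ry=-15),5,.03)
```

```text
[ 0.4551 -0.1364  0.038 ] [-5.  -0.2  4.1] 2.531526144593954
59 z 0.0598 c [ 491.5 -120.4] [13.4 28.1] 3.3
198 z 0.0601 c [437.2  87.7] [17.5 63.2] 8.4
116 z 0.0591 c [434.2 -28.4] [63.4 10. ] 73.6
164 z 0.0248 c [558.2 -79.4] [164.9   8.5] 86.9
92 z 0.0253 c [ 502.1 -117.1] [30.8 60.2] 44.6
253 z 0.0248 c [437.1  87.7] [44.8 69.8] 7.9
124 z 0.0246 c [449.3 -33.6] [70.3 19.5] 65.9
211 z 0.0248 c [422.6 -24.7] [70.  20.7] 73.0
rot/row [-0.   -0.1   0.02]
-0, -0.1, 0.02, -0.0054, 0.0006, 0.0014, 0.03, -0, -0.1, 0.02, -0.0054, 0.0006, 0.0014, 0.03, -0, -0.1, 0.02, -0.0054, 0.0006, 0.0014, 0.03, -0, -0.1, 0.02, -0.0054, 0.0006, 0.0014, 0.03, -0, -0.1, 0.02, -0.0054, 0.0006, 0.0015, 0.03
```

Request:
apply_moves(steps=[0,0,0,-0.0062,0.0003,0.0016,0.03,0,0,0,-0.0062,0.0003,0.0016,0.03,0,0,0,-0.0062,0.0003,0.0016,0.03,0,0,0,-0.0062,0.0003,0.0016,0.03,0,0,0,-0.006,0.0003,0.0014,0.03,0,0,0,0.01,0,-0.003,0.02,0,0,0,0.015,0,-0.004,0.01,0,0,0,0.01,0,-0.03,0,0,0,0,0,0,-0.03,0,0,0,0,0,0,0,0])

```text
time: 12.82
position: [0.4378, -0.1354, 0.099]
ee_rot: [0.129, 0.031, 0.991, -0.006]
ft_force: [1.2, -0.3, 0.3]
width: 0.0
finger_force: 0.0
```

Run:
```python
from h import *
p,r,s=pose(); print(p.round(4),s["width"],s["ft_force"].round(1),s["finger_force"])
B=(.3,.56,-.3,.13)
q,im=wcloud("pics/w4.png"); rects(q,.045,.075,50,B); rects(q,.0165,.032,80,B)
im=get_image("top"); q=cloud(im); print("top");rects(q,.045,.075,25,B)
```

```text
[ 0.4378 -0.1354  0.099 ] 3.0068456852962146e-05 [ 1.2 -0.3  0.3] 0.0
3210 z 0.0563 c [435.7 -28. ] [65.5 10.1] 73.6
99 z 0.0594 c [ 525.5 -140.7] [ 6.1 11.9] 86.9
5022 z 0.0234 c [435.4 -27.7] [71.5 43.8] 74.0
198 z 0.0218 c [ 512.  -171.1] [ 8.  24.8] 71.3
325 z 0.0222 c [ 516.1 -107.4] [25.8 11.4] 11.0
top
166 z 0.0592 c [ 523.8 -138.8] [63.5 14.2] 86.3
199 z 0.06 c [437.3  87.9] [17.8 63.9] 8.7
113 z 0.0598 c [434.3 -28.4] [63.4  9.7] 73.9
```

View pics/w4.png

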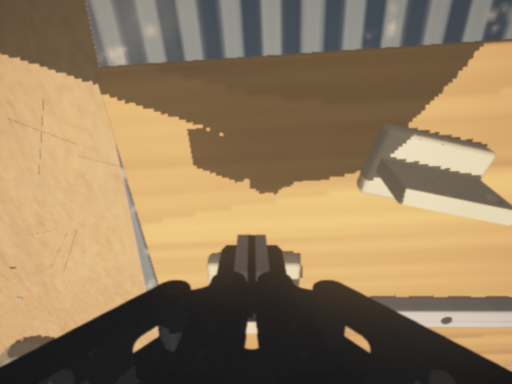

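The wrist view shows the tile (255,270) standing just behind the closed fingers, parallel to the bar. For the end push I need the gripper's width profile above the tips.

Run:
```python
from h import *
im=get_image("wrist"); t=cloud(im,im["T_tool_cam"]).reshape(-1,3)
m=(abs(t[:,1])<.08)&(t[:,2]<.035)&(t[:,2]>-.08)&(t[:,0]<.03)&(t[:,0]>-.05)
for z0 in np.arange(-.07,.035,.01):
    k=m&(t[:,2]>z0)&(t[:,2]<z0+.01)
    if k.sum()>5: print(round(z0,3),k.sum(),"y",np.percentile(t[k,1],[1,99]).round(4),"x",np.percentile(t[k,0],[1,99]).round(4))
```

```text
-0.07 6887 y [-0.0549  0.0569] x [0.0098 0.0188]
-0.06 11485 y [-0.0552  0.0556] x [-0.0009  0.0175]
-0.05 7359 y [-0.0474  0.0479] x [-0.008   0.0174]
-0.04 6947 y [-0.0389  0.0395] x [-0.0085  0.0127]
-0.03 3232 y [-0.0328  0.0334] x [-0.0094  0.0137]
-0.02 972 y [-0.017   0.0174] x [-0.0103  0.0125]
-0.01 717 y [-0.013   0.0137] x [0.0063 0.0114]
0.0 654 y [-0.013   0.0137] x [0.0062 0.0113]
0.01 373 y [-0.0124  0.0132] x [0.0063 0.0113]
0.03 234 y [0.0743 0.08  ] x [0.0186 0.0286]
```

Run:
```python
from h import *
q=cloud(dict(np.load("top0.npz"))).reshape(-1,3)
for y0 in np.arange(-.25,-.17,.01):
    k=(q[:,1]>y0)&(q[:,1]<y0+.01)&(q[:,0]>.40)&(q[:,0]<.57)&(q[:,2]<.15)
    print(round(y0,2),k.sum(),np.percentile(q[k,2],[2,50,98]).round(4))
r1=tilt(86.4,ry=-20); a=np.array([.46,-.2,.09]); b=np.array([.5125,-.2,.06]); c=np.array([.5125,-.2,.041])
go(a,r1,4,0); go(b,r1,3,0,pr=(a,r1)); go(c,r1,2,0,pr=(b,r1))
```

```text
-0.25 229 [-0.0027  0.0013  0.0051]
-0.24 234 [-0.0028  0.0016  0.0053]
-0.23 208 [-0.001   0.003   0.0069]
-0.22 229 [0.0076 0.011  0.0143]
-0.21 247 [0.0072 0.011  0.015 ]
-0.2 239 [0.0073 0.011  0.0144]
-0.19 216 [0.0072 0.011  0.0147]
-0.18 213 [0.0075 0.0113 0.0229]
rot/row [-0.01 -1.38  0.01]
-0.01, -1.38, 0.01, -0.0064, -0.0161, 0.0031, 0, -0.01, -1.38, 0.01, -0.0063, -0.0161, 0.0032, 0, -0.01, -1.38, 0.01, -0.0062, -0.0161, 0.0033, 0, -0.01, -1.38, 0.01, -0.0061, -0.0161, 0.0035, 0

rot/row [0. 0. 0.]
0, 0, 0, -0.013, 0.0011, 0.0154, 0, 0, 0, 0, -0.013, 0.0011, 0.0154, 0, 0, 0, 0, -0.013, 0.0011, 0.0154, 0

rot/row [0. 0. 0.]
0, 0, 0, 0.0032, 0, 0.0089, 0, 0, 0, 0, 0.0032, 0, 0.0089, 0
```

Request:
apply_moves(steps=[0,-1.38,0,-0.0064,-0.0161,0.0031,0,0,-1.38,0,-0.0063,-0.0161,0.0032,0,0,-1.38,0,-0.0062,-0.0161,0.0033,0,0,-1.38,0,-0.0061,-0.0161,0.0035,0,0,0,0,-0.013,0.0011,0.0154,0,0,0,0,-0.013,0.0011,0.0154,0,0,0,0,-0.013,0.0011,0.0154,0,0,0,0,0.0032,0,0.0089,0,0,0,0,0.0032,0,0.0089,0,0,0,0,0,0,0,0])

```text
time: 13.8
position: [0.5095, -0.1978, 0.0363]
ee_rot: [0.17, 0.031, 0.985, -0.003]
ft_force: [-0.8, 0.1, -0.2]
width: -0.0
finger_force: 0.0
```

Run:
```python
from h import *
p,r,s=pose(); print(p.round(4),s["ft_force"].round(1),r.as_matrix().round(3))
im=get_image("top"); q=cloud(im); rects(q,.045,.075,25,(.3,.56,-.3,.13))
r1=tilt(86.4,ry=-20);Y=np.array([.0625,.998,0]); a=np.array([.513,-.2,.041])
go(a+.1*Y,r1,10,0)
```

```text
[ 0.5095 -0.1978  0.0363] [-0.8  0.1 -0.2] [[-0.941  0.061  0.334]
 [ 0.059  0.998 -0.017]
 [-0.334  0.004 -0.942]]
168 z 0.0593 c [ 523.2 -140.1] [66.3 16.2] 83.1
196 z 0.0597 c [437.1  87.7] [17.5 63.5] 8.7
117 z 0.0593 c [434.2 -28.3] [63.5  9.5] 73.4
rot/row [ 0.02 -0.04 -0.  ]
0.02, -0.04, -0, -0.0004, 0.0098, -0.0002, 0, 0.02, -0.04, -0, -0.0004, 0.0098, -0.0002, 0, 0.02, -0.04, -0, -0.0004, 0.0098, -0.0002, 0, 0.02, -0.04, -0, -0.0004, 0.0098, -0.0002, 0, 0.02, -0.04, -0, -0.0004, 0.0098, -0.0002, 0, 0.02, -0.04, -0, -0.0004, 0.0098, -0.0002, 0, 0.02, -0.04, -0, -0.0004, 0.0098, -0.0002, 0, 0.02, -0.04, -0, -0.0004, 0.0098, -0.0002, 0, 0.02, -0.04, -0, -0.0004, 0.0098, -0.0002, 0, 0.02, -0.04, -0, -0.0004, 0.0098, -0.0002, 0
```

Request:
apply_moves(steps=[0,0,0,-0.004,0.004,-0.002,0,0,0,0,0,0.004,0,0,0,0,0,0,0.005,0,0,0,0,0,0,0.007,0,0,0,0,0,0,0.008,0,0,0,0,0,0,0.008,0,0,0,0,0,0,0.008,0,0,0,0,0,0,0.008,0,0,0,0,0,0,0.008,0,0,0,0,0,0,0.008,0])

```text
invalid input at $.steps: expected a multiple of 7 numbers
```

```bash
cat > chk.py <<'E'
from h import *
p,r,s=pose(); print(p.round(4),s["ft_force"].round(1),s["finger_force"],r.as_matrix()[:,1].round(3))
im=get_image("top"); q=cloud(im); B=(.3,.57,-.3,.16); rects(q,.045,.075,25,B)
E
python3 chk.py
```

```text
[ 0.5099 -0.1983  0.0374] [ 0.2 -0.3  0.9] 0.0 [0.062 0.998 0.003]
167 z 0.0595 c [ 523.4 -140.6] [67.1 17.4] 81.4
200 z 0.0596 c [437.2  87.6] [17.5 63.3] 9.1
118 z 0.0588 c [434.1 -28.3] [63.4  9.5] 74.3
```

Request:
apply_moves(steps=[0,0,0,-0.003,0.004,-0.001,0,0,0,0,0,0.004,0,0,0,0,0,0,0.005,0,0,0,0,0,0,0.007,0,0,0,0,0,0,0.008,0,0,0,0,0,0,0.008,0,0,0,0,0,0,0.008,0,0,0,0,0,0,0.008,0,0,0,0,0,0,0.008,0,0,0,0,0,0,0.008,0])

```text
invalid input at $.steps: expected a multiple of 7 numbers
```

```bash
python3 chk.py
```

```text
[ 0.5106 -0.1989  0.0385] [-0.5  0.1 -0.7] 0.0 [0.062 0.998 0.002]
154 z 0.0597 c [ 523.9 -138.3] [62.5 13.9] 86.9
202 z 0.0597 c [437.1  87.7] [17.6 63.6] 9.0
116 z 0.0591 c [434.1 -28.4] [63.3  9.5] 73.7
```

Request:
apply_moves(steps=[0,0,0,-0.003,0.004,-0.001,0,0,0,0,0,0.004,0,0,0,0,0,0,0.005,0,0,0,0,0,0,0.007,0,0,0,0,0,0,0.008,0,0,0,0,0,0,0.008,0,0,0,0,0,0,0.008,0,0,0,0,0,0,0.008,0,0,0,0,0,0,0.008,0,0,0,0,0,0,0.008,0,0])

```text
time: 14.78
position: [0.52, -0.1321, 0.0428]
ee_rot: [0.174, 0.031, 0.984, -0.006]
ft_force: [-0.7, -6.2, 3.9]
width: -0.0
finger_force: 2.9
```

```bash
python3 chk.py
```

```text
[ 0.52   -0.1321  0.0428] [-0.7 -6.2  3.9] 2.871801566470822 [ 0.062  0.998 -0.002]
110 z 0.0599 c [531.  -81.8] [53.2 13.5] 82.5
200 z 0.0598 c [437.   87.7] [17.5 63.6] 9.3
84 z 0.0595 c [436.4 -20.5] [46.8  9.5] 73.4
```

Run:
```python
from h import *
q,im=wcloud("pics/w5.png"); rects(q,.045,.066,50,(.48,.57,-.12,.0)); rects(q,.0165,.03,80,(.48,.58,-.12,.0))
```

```text
3234 z 0.0546 c [516.4 -86.1] [74.8 26.4] 73.5
65 z 0.0594 c [535.7 -91.7] [8.5 4.2] 42.2
6495 z 0.0232 c [518.  -84.1] [71.4 22.3] 86.0
1953 z 0.0235 c [569.  -17.6] [36.4 20.2] 86.0
```

View pics/w5.png

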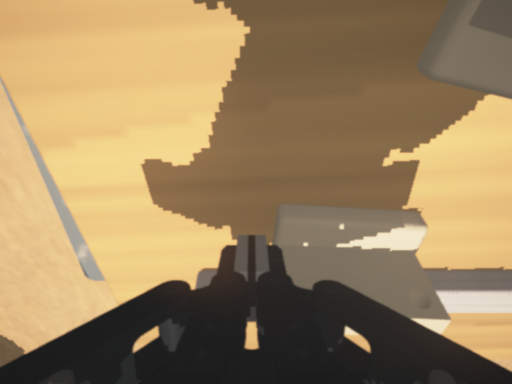

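The wrist view shows the tile (350,270) pushed from its end by the fingers. It is still parallel to the bar with about a 3 mm gap, so I keep pushing.

Request:
apply_moves(steps=[0,0,0,0.0007,0.006,0.001,0,0,0,0,0.0004,0.009,0.001,0,0,0,0,0,0.01,0,0,0,0,0,0,0.01,0,0,0,0,0,0,0.01,0,0,0,0,0,0,0.01,0,0,0,0,0,0,0.01,0,0,0,0,0,0,0.01,0,0,0,0,0,0,0.01,0,0,0,0,0,0,0.005,0,0])

```text
time: 15.72
position: [0.5251, -0.0423, 0.0405]
ee_rot: [0.174, 0.03, 0.984, -0.006]
ft_force: [-0.6, -6.6, 7.0]
width: 0.0002
finger_force: 4.0
```

Run:
```python
from h import *
exec(open("chk.py").read())
q,im=wcloud(); rects(q,.0165,.03,150,(.46,.58,-.06,.12))
```

```text
[ 0.5251 -0.0423  0.0405] [-0.6 -6.6  7. ] 3.9798072779922222 [ 0.062  0.998 -0.001]
40 z 0.0596 c [537.9  26.1] [15.9 14. ] 78.3
196 z 0.0598 c [437.3  87.7] [17.8 63.6] 8.8
422 z 0.023 c [462.6  -9.8] [19.6  5.6] 87.2
6678 z 0.0233 c [523.5   3. ] [73.8 18.7] 83.1
419 z 0.0252 c [519.6 -44.5] [ 6.9 20.5] 9.6
2130 z 0.0232 c [572.1  75.2] [44.4 16.3] 87.9
```

Request:
apply_moves(steps=[0,0,0,-0.0015,0.008,0.0005,0,0,0,0,-0.0015,0.009,0.0005,0,0,0,0,0,0.01,0,0,0,0,0,0,0.01,0,0,0,0,0,0,0.01,0,0,0,0,0,0,0.01,0,0,0,0,0,0,0.01,0,0,0,0,0,0,0.01,0,0,0,0,0,0,0.01,0,0,0,0,0,0,0.005,0,0])

```text
time: 16.65
position: [0.5326, 0.0494, 0.0396]
ee_rot: [0.172, 0.03, 0.985, -0.006]
ft_force: [-0.7, -6.3, 5.6]
width: -0.0001
finger_force: 4.1
```

Run:
```python
from h import *
exec(open("chk.py").read())
q,im=wcloud("pics/w6.png"); rects(q,.0165,.03,150,(.46,.59,.03,.2))
```

```text
[0.5326 0.0494 0.0396] [-0.7 -6.3  5.6] 4.121402719647449 [ 0.061  0.998 -0.001]
61 z 0.0612 c [545.2 105.7] [40.7 10.8] 85.6
115 z 0.0597 c [434.  -28.3] [63.3  9.6] 74.6
35 z 0.0568 c [427.8  99.3] [ 5.  38.5] 2.9
7254 z 0.0234 c [529.5  84.2] [94.4 19.1] 85.5
2680 z 0.0232 c [573.5 165.9] [43.1 36.4] 14.9
```

View pics/w6.png

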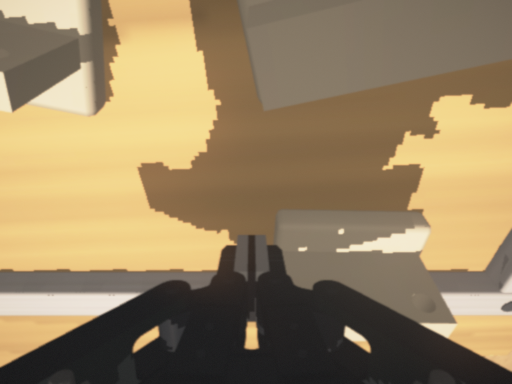

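The wrist view shows the tile still parallel, with the short bar appearing at the right edge (505,275). About 45 mm remain.

Request:
apply_moves(steps=[0,0,0,0,0.008,0,0,0,0,0,0,0.008,0,0,0,0,0,0,0.008,0,0,0,0,0,0,0.007,0,0,0,0,0,0,0.005,0,0,0,0,0,0,0.003,0,0,0,0,0,0,0.002,0,0,0,0,0,0,0.002,0,0,0,0,0,0,0,0,0])

```text
time: 17.5
position: [0.535, 0.0916, 0.0394]
ee_rot: [0.172, 0.03, 0.985, -0.006]
ft_force: [-0.6, -5.6, 6.0]
width: 0.0002
finger_force: 3.3
```

```bash
python3 chk.py
```

```text
[0.535  0.0916 0.0394] [-0.6 -5.6  6. ] 3.2767922466412425 [ 0.062  0.998 -0.001]
37 z 0.0608 c [547.2 145.2] [28.  11.5] 84.0
114 z 0.0594 c [434.  -28.4] [63.2  9.5] 74.0
27 z 0.0599 c [429.1 111.8] [ 8.8 14.1] 14.3
```

Request:
apply_moves(steps=[0,0,0,0,0.001,0,0,0,0,0,0,0.001,0,0,0,0,0,0,0.001,0,0,0,0,0,0,0.001,0,0,0,0,0,0,0,0,0])

```text
time: 17.97
position: [0.5352, 0.0953, 0.0394]
ee_rot: [0.172, 0.031, 0.985, -0.006]
ft_force: [-0.6, -6.4, 4.5]
width: 0.0003
finger_force: 3.9
```

Request:
apply_moves(steps=[0,0,0,0,0.001,0,0,0,0,0,0,0.001,0,0,0,0,0,0,0.001,0,0,0,0,0,0,0,0,0])

```text
time: 18.3
position: [0.5355, 0.0973, 0.0394]
ee_rot: [0.172, 0.03, 0.985, -0.007]
ft_force: [-1.3, -11.6, 6.5]
width: 0.0003
finger_force: 6.4
```

The force has risen to 12 N, so the tile's end touches the short bar. I back off and come round to the robot side.

Run:
```python
from h import *
p,r,_=pose(); r1=tilt(86.5,ry=-15); a=p-[.001,.02,0]; b=a+[-.02,0,.07]
go(a,r,2,0); go(b,r1,3,0.0,pr=(a,r)); go([.46,.142,.11],r1,4,.03,pr=(b,r1))
```

```text
rot/row [0. 0. 0.]
0, 0, 0, -0.0001, -0.01, 0.0001, 0, 0, 0, 0, -0.0001, -0.01, 0.0001, 0

rot/row [-0.06  1.59 -0.01]
-0.06, 1.59, -0.01, -0.0013, -0.0005, -0.0242, 0, -0.06, 1.59, -0.01, -0.0006, -0.0004, -0.0243, 0, -0.06, 1.59, -0.01, 0.0001, -0.0004, -0.0243, 0

rot/row [0. 0. 0.]
0, 0, 0, 0.014, 0.0153, -0.0039, 0.03, 0, 0, 0, 0.014, 0.0153, -0.0039, 0.03, 0, 0, 0, 0.014, 0.0153, -0.0039, 0.03, 0, 0, 0, 0.014, 0.0153, -0.0039, 0.03
```

Request:
apply_moves(steps=[0,0,0,0,-0.01,0,0,0,0,0,0,-0.01,0,0,0,1.6,0,-0.0013,0,-0.0242,0,0,1.6,0,-0.0006,0,-0.0243,0,0,1.6,0,0,0,-0.0243,0,0,0,0,0.014,0.0153,-0.0039,0.03,0,0,0,0.014,0.0153,-0.0039,0.03,0,0,0,0.014,0.0153,-0.0039,0.03,0,0,0,0.014,0.0153,-0.0039,0.03,0,0,0,0,0,0,0.03])

```text
time: 19.13
position: [0.4548, 0.1469, 0.1076]
ee_rot: [0.128, 0.029, 0.991, -0.004]
ft_force: [-0.7, -0.0, -0.5]
width: 0.0302
finger_force: 0.0
```

```bash
cat > chk2.py <<'E'
from h import *
p,r,s=pose(); print(p.round(4),s["ft_force"].round(1))
im=get_image("top"); q=cloud(im); B=(.3,.60,-.3,.16); rects(q,.045,.075,25,B)
C=np.array([.569,.1758]); a=np.radians(-3.5); M=np.array([[np.cos(a),-np.sin(a)],[np.sin(a),np.cos(a)]])
z=q[...,2]; m=(z>.05)&(z<.068)&(q[...,0]>.5)&(q[...,0]<.59)&(q[...,1]>.06)&(q[...,1]<.2)
c=cv2.minAreaRect((q[m][:,:2]*1000).astype(np.float32)); print("in corner frame",((np.array(c[0])/1000-C)@M*1000).round(1),c[2],m.sum())
E
python3 chk2.py
python3 - <<'E'
from h import *
q,im=wcloud("pics/w7.png"); rects(q,.05,.066,100,(.4,.6,.0,.25)); rects(q,.019,.03,150,(.46,.6,.03,.25))
E
```

```text
[0.4548 0.1469 0.1076] [-0.7 -0.  -0.5]
131 z 0.0591 c [544.6 134.8] [49.3 13.7] 84.4
180 z 0.0598 c [437.2  87.7] [17.2 63.4] 8.9
117 z 0.0591 c [434.  -28.4] [63.2  9.4] 73.3
in corner frame [-21.4 -34.9] 85.85404968261719 156
4238 z 0.0584 c [438.7  88.3] [18.4 65. ] 8.8
1686 z 0.0574 c [546.9 142.2] [61.8 15.7] 84.9
470 z 0.0226 c [482.1 246.9] [ 6.1 42.8] 89.8
820 z 0.0247 c [517.8 189.8] [19.9 42.2] 87.5
1510 z 0.0238 c [532.9 142.4] [48.1 18.5] 84.2
```

View pics/w7.png

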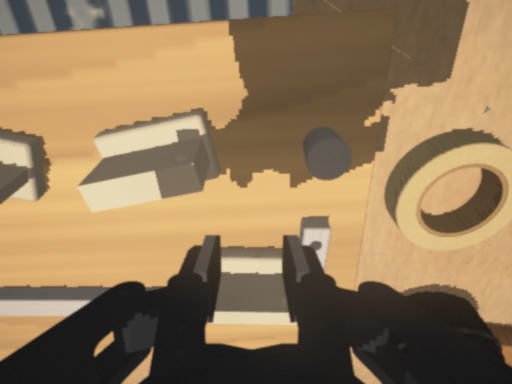

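The wrist view shows the tile (253,285) in the corner with its end at the short bar (315,240). A light final push from the robot side will seat it flush.

Run:
```python
from h import *
r1=tilt(86.5,ry=-15); a=np.array([.478,.139,.039]); go(a,r1,6,.02); go(a+[.022,.0,0],r1,4,.02,pr=(a,r1))
```

```text
rot/row [-0.   -0.01  0.01]
-0, -0.01, 0.01, -0.0003, -0.0009, 0.0121, 0.02, -0, -0.01, 0.01, -0.0003, -0.0009, 0.0121, 0.02, -0, -0.01, 0.01, -0.0003, -0.0009, 0.0121, 0.02, -0, -0.01, 0.01, -0.0003, -0.0009, 0.0121, 0.02, -0, -0.01, 0.01, -0.0003, -0.0009, 0.0121, 0.02, -0, -0.01, 0.01, -0.0003, -0.0009, 0.0121, 0.02

rot/row [0. 0. 0.]
0, 0, 0, -0.0053, 0.0003, 0.0014, 0.02, 0, 0, 0, -0.0053, 0.0003, 0.0014, 0.02, 0, 0, 0, -0.0053, 0.0003, 0.0014, 0.02, 0, 0, 0, -0.0053, 0.0003, 0.0014, 0.02
```

Request:
apply_moves(steps=[0,0,0,0,-0.001,0.012,0.02,0,0,0,0,-0.001,0.012,0.02,0,0,0,0,-0.001,0.012,0.02,0,0,0,0,-0.001,0.012,0.02,0,0,0,0,-0.001,0.012,0.02,0,0,0,0,-0.001,0.01,0.02,0,0,0,-0.0053,0,0.0014,0.02,0,0,0,-0.0053,0,0.0014,0.02,0,0,0,-0.0053,0,0.0014,0.02,0,0,0,0,0,0,0.02])

```text
time: 20.07
position: [0.4966, 0.1371, 0.0438]
ee_rot: [0.133, 0.031, 0.991, -0.004]
ft_force: [0.8, 0.2, 1.2]
width: 0.0199
finger_force: 0.0
```

Request:
apply_moves(steps=[0,0,0,-0.003,0,0.0008,0.02,0,0,0,-0.003,0,0.0008,0.02,0,0,0,-0.002,0,0.0005,0.02,0,0,0,0,0,0,0.02])

```text
time: 20.4
position: [0.503, 0.1367, 0.043]
ee_rot: [0.132, 0.031, 0.991, -0.004]
ft_force: [0.4, 0.4, -0.1]
width: 0.0201
finger_force: 0.0
```

Request:
apply_moves(steps=[0,0,0,0.005,0,0.0025,0.02,0,0,0,0.0007,0,0.0035,0.02,0,0,0,0,0,0,0.02,0,0,0,-0.003,0,0.0008,0.02,0,0,0,-0.002,0,0.0005,0.02,0,0,0,-0.002,0,0.0005,0.02,0,0,0,0,0,0,0.02])

```text
time: 20.98
position: [0.5065, 0.1365, 0.0357]
ee_rot: [0.132, 0.031, 0.991, -0.004]
ft_force: [0.4, 0.5, 0.7]
width: 0.0199
finger_force: 0.0
```

Request:
apply_moves(steps=[0,0,0,-0.0015,0,0.0004,0.02,0,0,0,-0.0015,0,0.0004,0.02,0,0,0,0,0,0,0.02])

```text
time: 21.23
position: [0.5086, 0.1362, 0.0353]
ee_rot: [0.131, 0.031, 0.991, -0.004]
ft_force: [-1.3, -0.6, -0.0]
width: 0.0202
finger_force: 0.1
```

Request:
apply_moves(steps=[0,0,0,-0.0015,0,0.0002,0.02,0,0,0,-0.0015,0,0.0002,0.02,0,0,0,0,0,0,0.02])

```text
time: 21.48
position: [0.5098, 0.1359, 0.0351]
ee_rot: [0.129, 0.031, 0.991, -0.004]
ft_force: [-6.0, -0.8, 4.0]
width: 0.0201
finger_force: 2.8
```

Request:
apply_moves(steps=[0,0,0,-0.0015,0,0.0004,0.02,0,0,0,-0.0015,0,0.0004,0.02,0,0,0,0,0,0,0.02])

```text
time: 21.73
position: [0.5102, 0.1358, 0.0341]
ee_rot: [0.126, 0.031, 0.991, -0.005]
ft_force: [-12.1, 0.1, 9.8]
width: 0.02
finger_force: 6.0
```

The force has reached 12 N without the tile moving, so it is flush against the long bar. I retreat and check.

Request:
apply_moves(steps=[0,0,0,0.01,0,-0.003,0.02,0,0,0,0.015,0,-0.004,0.02,0,0,0,0.01,0,-0.03,0.02,0,0,0,0.01,0,-0.03,0.02,0,0,0,0.02,0,-0.03,0.02,0,0,0,0.03,0,-0.03,0.02,0,0,0,0.03,0,0,0.02,0,0,0,0,0,0,0.02])

```text
time: 22.4
position: [0.3562, 0.1453, 0.1238]
ee_rot: [0.129, 0.03, 0.991, -0.004]
ft_force: [-1.0, 0.2, -0.5]
width: 0.02
finger_force: 0.0
```

```bash
python3 chk2.py
python3 - <<'E'
from h import *
q,im=wcloud("pics/w8.png"); rects(q,.05,.066,100,(.4,.6,.0,.25)); stop(q)
for n,c in (("start",dict(np.load("top0.npz"))),("now",get_image("top"))):
    q=cloud(c); print(n); rects(q,.015,.045,60,(.25,.5,-.36,.34))
E
```

```text
[0.3562 0.1453 0.1238] [-1.   0.2 -0.5]
133 z 0.0589 c [545.6 134.8] [50.1 13.7] 85.9
199 z 0.0599 c [437.1  87.8] [17.5 63.5] 8.9
116 z 0.0594 c [434.2 -28.4] [63.3  9.9] 73.6
in corner frame [-20.8 -35.3] 86.49774169921875 159
309 z 0.0553 c [432.9  79.2] [ 4.9 28.6] 7.5
155 z 0.0558 c [443.7   1.5] [ 5.  10.8] 76.3
yaw -2.73 long [0.5232 0.5356 0.541 ] short [0.1165 0.1183 0.1201] n 2 496 vmin 0.11165532083356794
corner [0.5265 0.1041] home [0.5042 0.0693]
start
421 z 0.024 c [468.8 286.1] [61.8 86.8] 0.6
349 z 0.0253 c [438.8 -29.9] [70.1 45. ] 73.9
278 z 0.0252 c [437.1  89. ] [44.4 72. ] 8.7
99 z 0.035 c [438.  192.2] [23.3 25.9] 2.6
313 z 0.0258 c [ 433.  -138.6] [71.5 44.4] 79.1
354 z 0.0174 c [291.3 265.3] [136.5  50.4] 79.2
now
417 z 0.0241 c [469.3 286.1] [61.  87.5] 0.3
274 z 0.0254 c [436.9  88.2] [44.2 70.1] 8.6
125 z 0.0245 c [449.2 -33.5] [70.5 20.1] 65.7
102 z 0.0347 c [438.8 192.2] [26.1 25.5] 41.0
229 z 0.0257 c [422.5 -24.7] [70.  20.6] 73.1
```

View pics/w8.png

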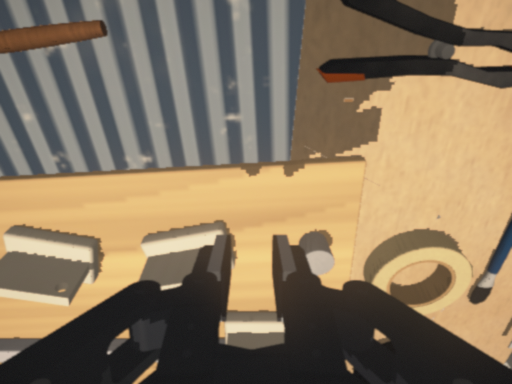

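The wrist view shows the bystanders where they were and the tile in the corner (255,330). It measures (−20.8, −35.3) mm in the corner frame, with a yaw error under 1°.

```bash
python3 -c "
from plant import ctrl; print(ctrl.close_job())"
```

```text
the job is handed in; nothing more can be done
None
```

I found the 13 mm tile (pinch reading 11.5 mm, against 8.0 mm on the 9 mm tile; the third was gauged by depth camera only), pushed it home against both bars of the stop (measured centre −20.8, −35.3 mm), and handed the job in; the other two tiles moved 5 mm at most and the tape and stopper about 1 mm, while the clamp and pen were not re-measured.

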